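# Unscrew a tight jar lid one-handed in a jar block

### The arm

A 6-joint arm with a two-finger parallel gripper is mounted at the origin on a cart in front of the work surface, level with it; the furniture and walls round the work are solid. World frame = base frame: x ahead of the robot, y to its left, z up, the work surface at z = 0. Lengths are in mm, angles in rad, forces in N, time in s.
With the tool pointing down it reaches from about 350 to 775 mm from the base axis. Payload 7.3 kg.
Tool frame: the origin (TCP) lies at the very end of the fingers, on their centre line; the grasp point (between the pads) lies 19 mm behind it (pinch_z is the distance from the TCP to the grasp point, in mm); z points along the fingers, y is the direction in which the jaws open and shut (so a half turn about z gives the same grasp; the last joint's range is limited). The gripper opens to 92 mm and grips with 3 to 60 N. Pads are 19 mm wide; open, the fingers measure 130 mm over their backs; the gripper's body (75 mm by 190 mm) begins 47 mm behind the grasp point.
Start: joints at [0.964, 0.342, 1.524, -0, 1.275, -0.146], TCP at [233.438, 470.267, 226.741] pointing down, gripper open.
Joint ranges: [-2.53, 2.53], [-0.77, 2.02], [0.04, 2.7], [-1, 4.14], [0.28, 2.66], [-3.11, 3.11]. Speed limits (rad/s): [2.57, 2.57, 3.14, 3.14, 3.14, 3.14].

### API

Orientations are given as [roll, pitch, yaw] about the fixed x, y, z axes, in that order (R = Rz(yaw) Ry(pitch) Rx(roll)).
In Python, from plant import * gives the robot as it stands.
- The arm moves only by the tool step_arm, never from a script. Its argument "moves" is one flat list of numbers, 7 for each row, row after row: the shift along the tool's x, y, z scaled (see below), then the turn, a rotation vector about the tool's x, y, z scaled (see below), then the closure, from -1 (fully open) to 1 (shut). A call has 1 to 8 rows; each row shifts and turns the pose as measured when the row begins, along the tool's axes as they then stand; what a row does not reach is not made up. The controller multiplies each number of a shift by 2 cm and each number of a turn by 4 degrees. A row lasts 1/12 s, in which the tool goes at most 41.7 mm and 7.16 degrees, less where a joint would pass 70% of its speed; a pose out of reach is approached as far as the arm can. A call with a number of a shift or a turn outside -1 to 1 is refused whole. A call with a gripper value outside its range is refused whole. The fingers move at their own pace and stop on an object; the grip force is fixed at half the most. Time passes only in rows, so rows that do not move let the fingers close. It gives the time, the measured TCP pose, the force and the opening at its end, in the units of the state.
- get_obs(): the state, without advancing time (a new reading comes with each control period).
- capture(name): name is "scene" or "top" or "wrist"; returns the picture (384x512x3 uint8, red, green, blue); there is no depth.
- get_calibration(name): a dict with "mtx" (3x3 intrinsics, pixels), "eye" and "orientation" of the camera in the world; the wrist camera has in their place "mount" (4x4, takes a point from camera to tool coordinates, whose origin is the TCP and whose axes are the flange's). Camera axes: x right, y down, z forward; pixel columns grow to the right and rows downward; lengths in mm; the calibration is good to about 2 mm. A picture is of the moment at which its call begins: read the wrist's pose just before it. get_calibration takes no time and is no camera call.
- close_job(): hands the job in, once; it reports no verdict.
The state is a dict: "time": time; "joint_positions": joint angles; "dq": joint speeds; "tau": joint torques, N m; "tool_pos": TCP position; "tcp_rot": TCP orientation; "contact_force": force on the tool from outside, world axes, zero at the start; "moment": the same for the moment, N m; "grip_width": finger opening in mm.
Only numpy, scipy, OpenCV 4.12 (cv2) and the standard library are available. Lean on these libraries where they do the work, as an engineer would, in place of code of your own. Each camera call takes 0.05 s, during which the arm holds its last target.

### The job

Open the tight lid of the square glass jar one-handed: stand the closed jar right down in the small square well of the wooden jar block, which keeps it from turning, then unscrew the lid anticlockwise and stop turning as soon as its threads let go, well within half a turn. Lift the lid straight up and finish holding it level over the jar, its lower edge about two centimetres clear of the mouth, without letting go of it; the jar stays seated in the well, and the glass, salt shaker and lemon nearby stay where they are.

Things in the scene. Friction and masses are not known exactly. Their poses are not given: they have to be found in the camera images.
- glass_jar: square clear glass jar, loose, about 0.3 kg: body 52 x 52 mm, rounded corners, 58 mm high to the shoulder, then a round neck. Origin: centre of the foot; z up; x and y square to its sides. 86 mm tall with its lid on. Standing loose on the worktop it just turns along with the lid; it can be carried by its closed lid.
- jar_mouth (a point): centre of the jar's mouth, 80 mm above its foot; the neck is 41 mm in diameter. Three short threads on the neck hold three lugs inside the lid; a springy rubber seal (6 to 13 N) keeps them tight, so turning it takes 0.1 to 0.4 Nm. Until the threads let go, lifting the lid lifts the jar.
- jar_lid: round steel screw lid with fine ribs, closed on the jar: 56 mm in diameter, 20 mm high, 60 g. Origin: centre of its lower edge, z up. Closed, its origin lies 66 mm above the jar's foot and its x axis is 0 to 0.15 rad anticlockwise of the jar's; 8 mm of bare neck show below it. Free, it lifts straight off; raising it 14 mm brings its lower edge level with the mouth.
- lid_top (a point): centre of the lid's top. Fingertips may reach 27 mm below it. Turned anticlockwise seen from above, the lid rises at most 2 mm (it may also be kept at its height) and the threads let go about 60 degrees (1.05 rad) from closed; at 105 degrees (1.83 rad) the lugs hit stops. About 80 degrees (1.4 rad) is a safe turn.
- jar_block: wooden block screwed to the worktop, 112 mm (x) by 196 mm (y) by 40 mm high, with two square wells open at the top, their sides parallel to the block's. Origin: centre of the underside.
- small_well (a point): centre of the floor of the small well, 54 mm from the block's centre towards its -y end; well 56 mm square, floor 10 mm above the worktop, 30 mm deep, edges of the mouth bevelled by 4 mm all round. x and y axes square to its sides. The jar stands in it with 2 mm of play on each side, its sides parallel to the well's, any of the four ways round.
- large_well (a point): centre of the floor of the large well, for bigger jars: 82 mm square, same depth; the jar would turn round in it. Not used.
- steel_glass: bystander: steel drinking glass, 72 mm wide, 95 mm tall, standing; origin at the centre of its foot. Leave it alone.
- salt_shaker: bystander: salt shaker, 44 mm wide, 90 mm tall, standing; origin at the centre of its foot. Leave it alone.
- lemon: bystander: lemon, 72 x 57 x 58 mm; origin at the centre of its underside. Leave it alone.
Mind the look-alikes: they are no part of the job. Leave any blue or purple look-alike of the glass_jar alone.

How it is judged:
By the outcome, as a careful person would: the job done as asked, in the order asked, and still so for the second after the job is handed in, while the arm keeps its last pose, push and grip.
It also fails if it takes over 50 s, if anything falls off the work surface, if the arm or the gripper's body presses on something with over 40 N, if the wrist force passes 120 N, or if a joint passes its speed limit or range.

## Working session

There is one attempt and no reset: what is moved stays moved. The work goes in short steps, Python scripts to look and compute and a tool call to move; the robot and the scene stay as the last step left them, time stands still between calls to the robot, and variables do not carry over. Pictures are saved under pics/ and viewed, and the job is handed in when it is done.

Besides the shell and the picture viewer there is one more tool, called after ">>>" as name(argument=value, ...), one argument or row to a line, values as JSON. step_arm: Moves the arm, as the interface text tells. Shifts and turns lie within -1 to 1; 1 stands for 2 cm of shift or 4 degrees of turn. Its arguments: {"type":"object","properties":{"moves":{"type":"array"}},"required":["moves"]}

```bash
ls; mkdir -p pics
python3 - <<'E'
from plant import *
import cv2
print(get_obs())
for n in ["scene","top","wrist"]:
    im=capture(n); cv2.imwrite(f"pics/{n}0.png",im[:,:,::-1]); c=get_calibration(n); print(n,c)
E
```

```text
pics
{'time': 0.0, 'joint_positions': array([ 9.63997031e-01,  3.42731718e-01,  1.52503775e+00, -1.52647601e-05,
        1.27539442e+00, -1.46026607e-01]), 'dq': array([ 0.00041182, -0.00225404, -0.0006247 , -0.0002616 ,  0.0005496 ,
        0.00262966]), 'tau': array([ 5.38623990e-04, -4.31252074e+01, -2.44216079e+01,  7.18873786e-02,
        5.59697184e-02, -1.56639476e-04]), 'tool_pos': array([233.19284336, 469.90301873, 226.0330608 ]), 'tcp_rot': array([-3.14003601e+00, -2.14186819e-04,  2.68082425e+00]), 'contact_force': array([ 0.61346341, -0.86125009, -0.1657161 ]), 'moment': array([ 0.02048432,  0.00696583, -0.02720969]), 'grip_width': 92.17227068091056}
scene {'mtx': array([[395.31634908,   0.        , 256.44160829],
       [  0.        , 395.31634908, 183.22802148],
       [  0.        ,   0.        ,   1.        ]]), 'eye': array([ -19.99150036, -863.19011656,  792.8040902 ]), 'orientation': array([-2.18059304,  0.0028339 , -0.6189716 ])}
top {'mtx': array([[389.65905338,   0.        , 262.9818553 ],
       [  0.        , 389.65905338, 195.18217756],
       [  0.        ,   0.        ,   1.        ]]), 'eye': array([ 328.39094168,  -43.60273979, 1395.1149753 ]), 'orientation': array([-2.98816304, -0.00318835, -1.56906633])}
wrist {'mtx': array([[307.698312  ,   0.        , 258.91247758],
       [  0.        , 307.698312  , 190.32473755],
       [  0.        ,   0.        ,   1.        ]]), 'mount': array([[-8.45764947e-04, -9.67558305e-01, -2.52646415e-01,
         6.75805442e+01],
       [ 9.99999533e-01, -9.36724159e-04,  2.39744891e-04,
        -1.10946850e+00],
       [-4.68627161e-04, -2.52646094e-01,  9.67558645e-01,
        -1.57790299e+02],
       [ 0.00000000e+00,  0.00000000e+00,  0.00000000e+00,
         1.00000000e+00]])}
```

View pics/scene0.png

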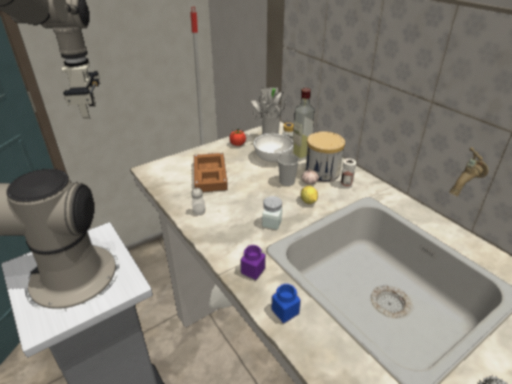

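View pics/top0.png

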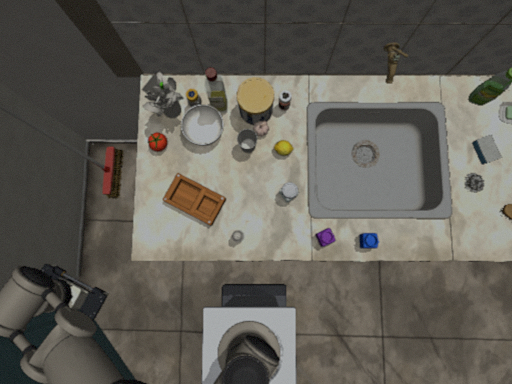

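View pics/wrist0.png

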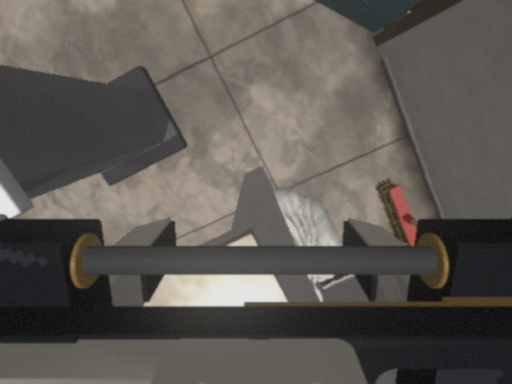

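The candidates for the jar are the clear jar with the white/steel lid (scene 272,212; top 289,191), the purple look-alike (253,262; 325,237) and the blue look-alike (286,302; 369,240). The salt shakers at top (237,237) and (285,100) could also be mistaken for it. I choose the clear one and check it in a crop.

```bash
cat > h.py <<'E'
import numpy as np,cv2
from scipy.spatial.transform import Rotation as R
from plant import *
def rot(rpy): return R.from_euler('xyz',rpy).as_matrix()
def cam(name,obs=None):
    c=get_calibration(name)
    if name!='wrist': return c['mtx'],rot(c['orientation']),np.array(c['eye'])
    o=obs; Rt=rot(o['tcp_rot']); m=np.array(c['mount'])
    return c['mtx'],Rt@m[:3,:3],Rt@m[:3,3]+o['tool_pos']
def ray(C,uv,z):
    K,Rc,e=C; d=Rc@np.linalg.inv(K)@np.array([uv[0],uv[1],1.]); return e+d*(z-e[2])/d[2]
def proj(C,p):
    K,Rc,e=C; q=K@(Rc.T@(np.asarray(p,float)-e)); return q[:2]/q[2]
E
python3 - <<'E'
from h import *
t=cv2.imread('pics/top0.png');s=cv2.imread('pics/scene0.png')
a=cv2.resize(t[160:250,150:320],None,fx=4.6,fy=4.6,interpolation=cv2.INTER_CUBIC)
cv2.imwrite('pics/topc.png',a)
a=cv2.resize(s[140:240,180:340],None,fx=5,fy=5,interpolation=cv2.INTER_CUBIC)
cv2.imwrite('pics/scc.png',a)
T=cam('top');S=cam('scene')
for n,u,z in [('jar lid',(289,187),86),('jar foot',(289,195),0),('shaker',(237,235),90),('lemon',(284,147),30),('glass',(248,140),95)]:
    print(n,ray(T,u,z))
for u in [(252,258),(272,203)]: print(ray(S,u,86))
E
```

```text
jar lid [ 559.28878672 -136.13630711   86.        ]
jar foot [ 545.02462787 -141.96564717    0.        ]
shaker [395.6337006   39.02263207  90.        ]
lemon [ 715.91391359 -123.26108728   30.        ]
glass [722.05853377   4.64150287  95.        ]
[ 370.40162757 -292.89954802   86.        ]
[ 543.83532434 -146.35435213   86.        ]
```

View pics/topc.png

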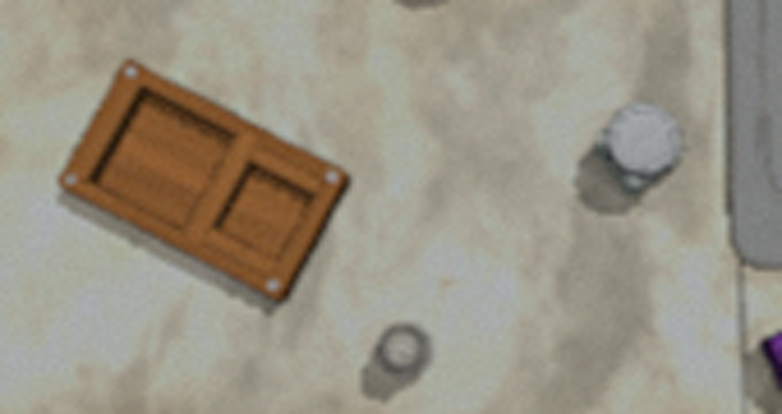

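View pics/scc.png

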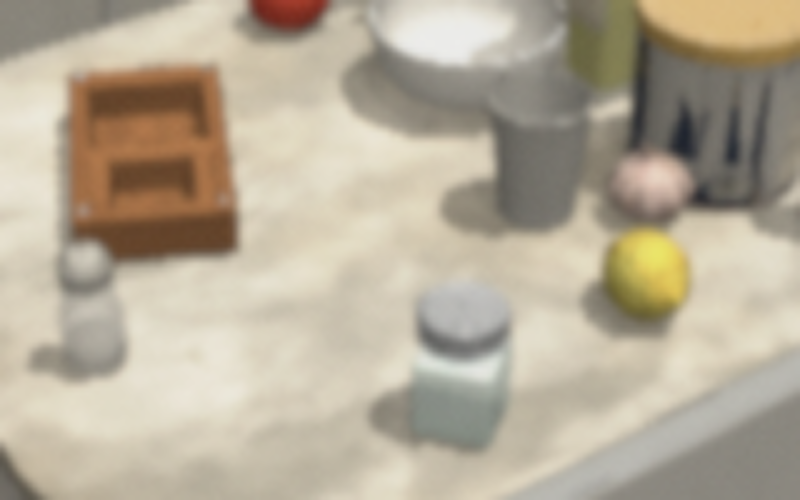

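The crops show the clear square jar with a steel lid; the lid centre is at top (289.3,190.2). The small well is the right-hand one, and the shaker stands close to that end of the block.

Run:
```python
from h import *
T=cam('top');S=cam('scene')
f=lambda x,y:(x/4.6+150-.4,y/4.6+160-.4)
g=lambda x,y:(x/5+180-.4,y/5+140-.4)
c=[(132,60),(350,180),(283,302),(60,185)]
P=np.array([ray(T,f(*q),40) for q in c]); print('block',P.round(1),P.mean(0))
for i in range(4):
    d=P[(i+1)%4]-P[i]; print(np.linalg.norm(d),np.degrees(np.arctan2(d[1],d[0])))
W=np.array([ray(T,f(*q),40) for q in [(248,163),(318,203),(285,262),(213,228)]]);print('well top',W.mean(0))
c=[(70,70),(217,66),(236,218),(76,218)]
P=np.array([ray(S,g(*q),40) for q in c]); print('blockS',P.round(1),P.mean(0))
print('lid top',ray(T,f(641,139),86),ray(S,g(463,313),86))
print('shaker',ray(T,f(402,347),88), 'scene foot',ray(S,g(92,360),8))
print('lemon',ray(S,g(648,285),28))
```

```text
block [[618.2 253.1  40. ]
 [525.1  83.4  40. ]
 [431.8 132.5  40. ]
 [520.7 304.6  40. ]] [523.945711   193.40032671  40.        ]
193.53465001751357 -118.77470263031078
105.3950591896745 152.23926779638785
193.6635403175544 62.66649688385041
110.26404340616492 -27.840656571679837
well top [498.84592916 146.95035964  40.        ]
blockS [[525.1 309.5  40. ]
 [617.2 250.4  40. ]
 [523.5  73.4  40. ]
 [437.  135.5  40. ]] [525.6869654  192.20842389  40.        ]
lid top [ 549.54190242 -135.87586389   86.        ] [ 546.61858413 -143.66555494   86.        ]
shaker [395.62093767  39.17691498  88.        ] scene foot [390.26191778  33.40447461   8.        ]
lemon [ 707.75967526 -130.65684026   28.        ]
```

>>> step_arm(
  moves=[-1,-0.7,0,0,0,0,-1,-1,-0.7,0,0,0,0,-1,-1,-0.7,0,0,0,0,-1,-1,-0.7,0,0,0,0,-1,-1,-0.7,0,0,0,0,-1,-1,-0.7,0,0,0,0,-1,-1,-0.7,0,0,0,0,-1,-1,-0.7,0,0,0,0,-1],
)

```text
time: 0.82
tool_pos: [327.0, 294.4, 223.6]
tcp_rot: [-3.137, -0.003, 2.689]
contact_force: [0.7, 0.1, 0.3]
grip_width: 91.7
```

>>> step_arm(
  moves=[-1,-0.7,0,0,0,0,-1,-1,-0.7,0,0,0,0,-1,-1,-0.7,0,0,0,0,-1,-1,-0.7,0,0,0,0,-1,-1,-0.7,0,0,0,0,-1,-1,-0.7,0,0,0,0,-1,-1,-0.7,0,0,0,0,-1,-1,-0.7,0,0,0,0,-1],
)

```text
time: 1.48
tool_pos: [424.1, 114.1, 222.6]
tcp_rot: [-3.136, -0.005, 2.689]
contact_force: [0.3, 0.1, 0.5]
grip_width: 91.7
```

>>> step_arm(
  moves=[-1,-0.7,0,0,0,0,-1,-1,-0.7,0,0,0,0,-1,-1,-0.7,0,0,0,0,-1,-1,-0.7,0,0,0,0,-1,-1,-0.7,0,0,0,0,-1,-1,-0.7,0,0,0,0,-1,-1,-0.7,0,0,0,0,-1,-1,-0.7,0,0,0,0,-1],
)

```text
time: 2.15
tool_pos: [521.2, -66.3, 220.8]
tcp_rot: [-3.135, -0.008, 2.688]
contact_force: [0.3, -0.4, -0.0]
grip_width: 91.9
```

>>> step_arm(
  moves=[-1,-0.63,0,0,0,0,-1,-1,-0.63,0,0,0,0,-1,-1,-0.63,0,0,0,0,-1,-0.8,-0.5,0,0,0,0,-1,0,0,0,0,0,0,-1],
)

```text
time: 2.57
tool_pos: [571.0, -150.9, 217.9]
tcp_rot: [-3.134, -0.011, 2.684]
contact_force: [-0.8, 0.2, 0.6]
grip_width: 92.0
```

Run:
```python
from h import *
o=get_obs(); im=capture('wrist')[:,:,::-1]; cv2.imwrite('pics/w1.png',im)
np.save('w1.npy',np.r_[o['tool_pos'],o['tcp_rot']]); print(o)
```

```text
{'time': 2.5667, 'joint_positions': array([-0.38413872,  0.47686813,  1.337511  , -0.00739382,  1.33867036,
       -1.49586127]), 'dq': array([ 0.00918033, -0.00534979,  0.03525916,  0.0166952 ,  0.01013791,
        0.015201  ]), 'tau': array([-1.51222637e-01, -5.00206733e+01, -2.55451566e+01, -4.58160660e-02,
        2.40048291e-01, -2.38342937e-01]), 'tool_pos': array([ 570.95829727, -150.85562891,  217.89508483]), 'tcp_rot': array([-3.13357859, -0.01089355,  2.68421738]), 'contact_force': array([-0.76190197,  0.20979425,  0.62203401]), 'moment': array([0.03015316, 0.00943681, 0.03372408]), 'grip_width': 91.96175167424738}
```

View pics/w1.png

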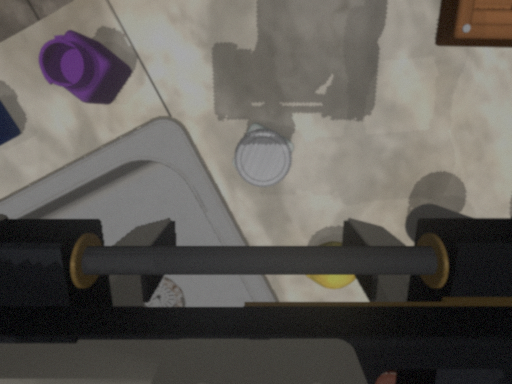

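Wrist view: the lid is at (263,157) with a body corner peeking out above it at (258,128). The purple look-alike is at (85,68) and the lemon at (333,265). I zoom in here and in the scene view to get the jar's yaw.

Run:
```python
from h import *
w=cv2.imread('pics/w1.png')[110:200,215:305]
s=cv2.imread('pics/scene0.png')[185:240,250:305]
a=cv2.resize(w,(400,400),interpolation=cv2.INTER_CUBIC);b=cv2.resize(s,(400,400),interpolation=cv2.INTER_CUBIC)
cv2.imwrite('pics/z1.png',cv2.convertScaleAbs(np.hstack([a,b]),alpha=1.3))
```

```text
(no output)
```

View pics/z1.png

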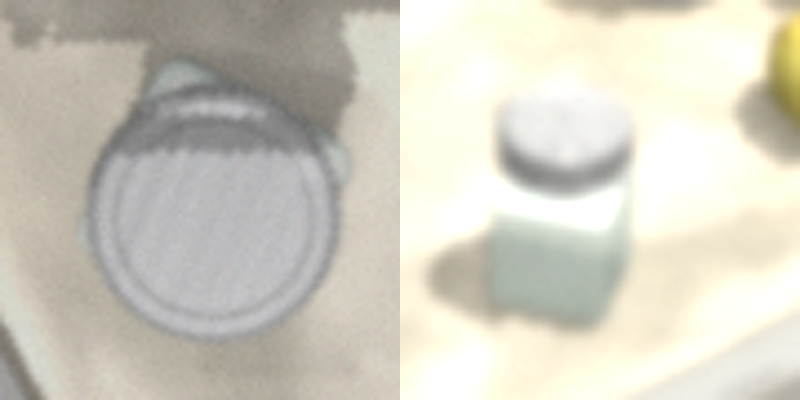

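>>> step_arm(
  moves=[0,1,0,0,0,0,-1,0,1,0,0,0,0,-1,0,1,0,0,0,0,-1,0,1,0,0,0,0,-1,0,1,0,0,0,0,-1,0,0.8,0,0,0,0,-1,0,0,0,0,0,0,-1],
)

```text
time: 3.2
tool_pos: [618.6, -36.9, 215.0]
tcp_rot: [-3.134, -0.02, 2.683]
contact_force: [0.5, 1.0, -0.2]
grip_width: 92.1
```

Run:
```python
from h import *
o=get_obs(); im=capture('wrist')[:,:,::-1]; cv2.imwrite('pics/w2.png',im)
np.save('w2.npy',np.r_[o['tool_pos'],o['tcp_rot']])
C=cam('wrist',o); u=proj(C,[548,-140,45]).astype(int); print(o['tool_pos'],o['tcp_rot'],u)
x,y=u[0]-50,u[1]-45
cv2.imwrite('pics/w2z.png',np.vstack([cv2.resize(im[y:y+90,max(x,0):x+120],(800,600),interpolation=cv2.INTER_CUBIC)]));print(x,y)
```

```text
[618.60889457 -36.85209062 215.02392982] [-3.13429207 -0.02034045  2.68305657] [146 161]
96 116
```

View pics/w2.png

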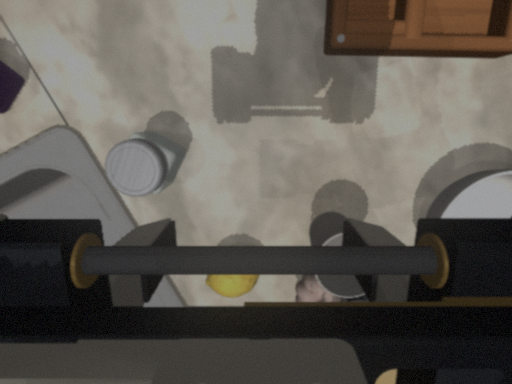

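View pics/w2z.png

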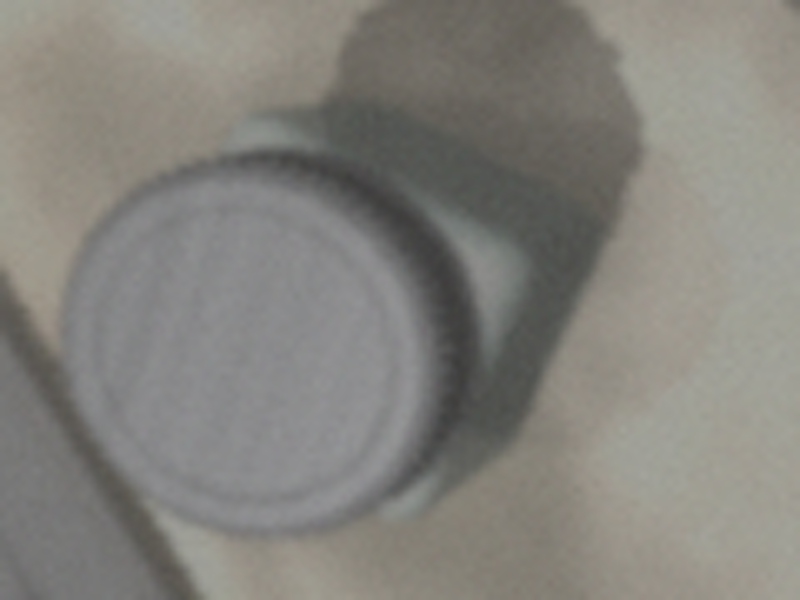

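Run:
```python
from h import *
a=np.load('w2.npy');C=cam('wrist',dict(tool_pos=a[:3],tcp_rot=a[3:]))
f=lambda x,y:(x/6.667+96-.4,y/6.667+116-.4)
S=[ray(C,f(*q),58) for q in [(235,120),(535,258),(412,520)]]
F=[ray(C,f(*q),0) for q in [(330,98),(606,215),(520,430)]]
def an(p,q): d=q-p; return np.linalg.norm(d[:2]),np.degrees(np.arctan2(d[1],d[0]))
print(np.round(S,1),an(S[0],S[1]),an(S[1],S[2]),an(S[0],S[2]),'mid',(S[0]+S[2])/2)
print(np.round(F,1),an(F[0],F[1]),an(F[1],F[2]),(F[0]+F[2])/2)
print('lid top',ray(C,f(243,342),86))
b=np.load('w1.npy');B=cam('wrist',dict(tool_pos=b[:3],tcp_rot=b[3:]))
print('lid w1',ray(B,(215+(215)/4.444-.4,110+220/4.444-.4),86))
# refine yaw: shoulder corner (z58) vs lid center
import cv2
im=cv2.imread('pics/w2.png')
# block corner at px
print('block screw/corner',ray(C,(326,53),40), ray(C,(340,39),40))
```

```text
[[ 517.4 -134.2   58. ]
 [ 555.9 -103.6   58. ]
 [ 583.4 -142.1   58. ]] (np.float64(49.12381021275867), np.float64(38.414890611357286)) (np.float64(47.31144602053683), np.float64(-54.369959581343814)) (np.float64(66.52581414047633), np.float64(-6.8472362794893)) mid [ 550.39562296 -138.13840851   58.        ]
[[ 513.6 -139.9    0. ]
 [ 553.9 -105.6    0. ]
 [ 581.5 -139.7    0. ]] (np.float64(52.813320519712235), np.float64(40.39239685411486)) (np.float64(43.88318865877696), np.float64(-50.88599483089252)) [ 547.59346745 -139.76595531    0.        ]
lid top [ 548.27205981 -138.50059243   86.        ]
lid w1 [ 550.2855727  -138.68111534   86.        ]
block screw/corner [533.98545972  77.84920721  40.        ] [528.26238821  95.50153257  40.        ]
```

```bash
cat >> h.py <<'E'
def togo(p,yaw_deg):
    o=get_obs(); Rn=rot(o['tcp_rot']); Rd=rot([np.pi,0,np.radians(yaw_deg)])
    d=Rn.T@(np.array(p)-o['tool_pos'])/20; r=np.degrees(R.from_matrix(Rn.T@Rd).as_rotvec())/4
    print('pos',o['tool_pos'].round(1),'yaw',np.degrees(o['tcp_rot'][2]).round(2),'shift units',d.round(2),'turn units',r.round(2))
E
python3 -c "
from h import *
togo([535,127,225],153.7)"
```

```text
pos [618.1 -38.  215. ] yaw 153.72 shift units [ 7.38  5.55 -0.39] turn units [-0.12 -0.29  0.01]
```

>>> step_arm(
  moves=[0.95,0.7,-0.05,-0.05,-0.1,0,-1,0.95,0.7,-0.05,-0.05,-0.1,0,-1,0.95,0.7,-0.05,0,-0.1,0,-1,0.95,0.7,-0.05,0,0,0,-1,0.95,0.7,-0.05,0,0,0,-1,0.95,0.7,0,0,0,0,-1,0.95,0.7,0,0,0,0,-1,0.7,0.5,0,0,0,0,-1],
)

```text
time: 3.92
tool_pos: [525.7, 123.1, 219.2]
tcp_rot: [-3.136, -0.001, 2.676]
contact_force: [0.4, -0.1, -0.4]
grip_width: 91.9
```

>>> step_arm(
  moves=[0,0,0,0,0,0,-1],
)

```text
time: 4.0
tool_pos: [523.5, 124.9, 219.5]
tcp_rot: [-3.136, -0.002, 2.678]
contact_force: [-0.1, -0.3, 0.4]
grip_width: 92.1
```

Run:
```python
from h import *
o=get_obs(); im=capture('wrist')[:,:,::-1]; cv2.imwrite('pics/w3.png',im)
np.save('w3.npy',np.r_[o['tool_pos'],o['tcp_rot']]); print(o['tool_pos'],o['tcp_rot'],o['dq'].round(3))
```

```text
[523.5140816  124.87274203 219.48702608] [-3.13573385e+00 -2.34063190e-03  2.67847161e+00] [-0.026 -0.012  0.011 -0.025 -0.007 -0.029]
```

View pics/w3.png

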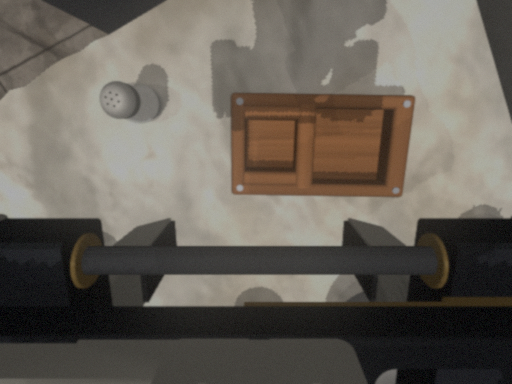

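The whole block is in view, with the small well on the left at about (271,145) and the shaker at (118,98). I extract the block's top-face contour and the well's corners.

Run:
```python
from h import *
a=np.load('w3.npy');C=cam('wrist',dict(tool_pos=a[:3],tcp_rot=a[3:]))
im=cv2.imread('pics/w3.png')
x0,y0=220,80
z=cv2.resize(im[y0:y0+130,x0:x0+200],None,fx=4,fy=4,interpolation=cv2.INTER_CUBIC); 
hsv=cv2.cvtColor(im,cv2.COLOR_BGR2HSV); m=cv2.inRange(hsv,(3,95,30),(20,255,255)); m[210:]=0
m=cv2.morphologyEx(m,cv2.MORPH_CLOSE,np.ones((5,5)))
cs,_=cv2.findContours(m,cv2.RETR_EXTERNAL,cv2.CHAIN_APPROX_NONE); c=max(cs,key=cv2.contourArea)
ap=cv2.approxPolyDP(c,6,True)[:,0]; print('outline',ap.tolist())
# screws: bright
for q in [(239,101),(407,104),(396,190),(239,188)]:
    w=im[q[1]-6:q[1]+7,q[0]-6:q[0]+7]; s=255-cv2.cvtColor(w,cv2.COLOR_BGR2HSV)[:,:,1].astype(float); s=np.clip(s-150,0,None)*(s>170)
    yy,xx=np.mgrid[:13,:13]; u=(q[0]-6+(xx*s).sum()/s.sum(), q[1]-6+(yy*s).sum()/s.sum()); print('screw',np.round(u,1),ray(C,u,40).round(1))
cv2.imwrite('pics/w3z.png',z)
```

```text
outline [[232, 95], [233, 192], [401, 194], [413, 97]]
screw [239.3 100.9] [444.2 139.1  40. ]
screw [406.7 103.5] [525.5 295.6  40. ]
screw [396.1 190.5] [609.9 252.7  40. ]
screw [239.3 188.3] [528.5  95.2  40. ]
```

View pics/w3z.png

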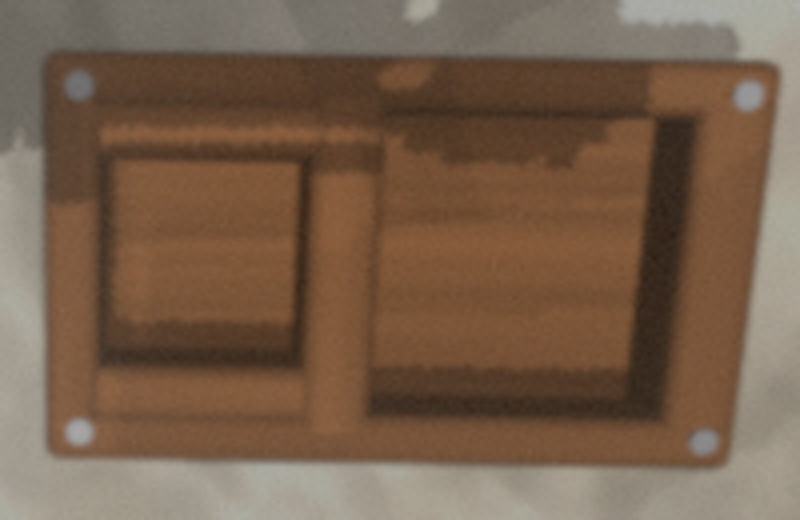

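Run:
```python
from h import *
a=np.load('w3.npy');C=cam('wrist',dict(tool_pos=a[:3],tcp_rot=a[3:]))
f=lambda x,y:(x/4+220-.4,y/4+80-.4)
P=np.array([ray(C,f(*q),10) for q in [(108,157),(298,160),(298,358),(104,358)]]);print(P.round(1),P.mean(0))
P=np.array([ray(C,f(*q),40) for q in [(96,108),(318,108),(303,418),(94,415)]]);print(P.round(1),P.mean(0))
togo([549.3,-138.6,170],153.7)
```

```text
[[464.2 136.1  10. ]
 [489.7 185.1  10. ]
 [542.7 160.5  10. ]
 [516.4 107.9  10. ]] [503.23186977 147.38036651  10.        ]
[[451.4 140.5  40. ]
 [477.7 193.   40. ]
 [552.4 154.   40. ]
 [525.3 101.7  40. ]] [501.70924344 147.322411    40.        ]
pos [524.3 123.7 219.6] yaw 153.46 shift units [ -6.98 -11.16   2.54] turn units [-0.09 -0.02 -0.06]
```

>>> step_arm(
  moves=[-0.63,-1,0.1,-0.05,0,0,-1,-0.63,-1,0.1,-0.04,0,0,-1,-0.63,-1,0.1,0,0,0,-1,-0.63,-1,0.1,0,0,0,-1,-0.63,-1,0.1,0,0,0,-1,-0.63,-1,0.2,0,0,0,-1,-0.63,-1,0.2,0,0,0,-1,-0.63,-1,0.2,0,0,0,-1],
)

```text
time: 4.72
tool_pos: [543.2, -78.6, 198.6]
tcp_rot: [-3.14, 0.004, 2.681]
contact_force: [0.2, -0.6, -0.2]
grip_width: 91.8
```

>>> step_arm(
  moves=[-0.63,-1,0.3,0,0,0,-1,-0.63,-1,0.3,0,0,0,-1,-0.3,-0.5,0,0,0,0,-1,0,0,0.2,0,0,1,-1,0,0,0.2,0,0,1,-1,0,0,0.2,0,0,1,-1,0,0,0.2,0,0,1,-1,0,0,0.2,0,0,1,-1],
)

```text
time: 5.38
tool_pos: [546.1, -157.1, 166.0]
tcp_rot: [-3.138, 0.007, 2.302]
contact_force: [0.3, 0.6, 0.9]
grip_width: 91.4
```

>>> step_arm(
  moves=[0,0,0,0,0,1,-1,0,0,0,0,0,1,-1,0,0,0,0,0,1,-1,0,0,0,0,0,1,-1,0,0,0,0,0,1,-1,0,0,0,0,0,1,-1,0,0,0,0,0,1,-1,0,0,0,0,0,0,-1],
)

```text
time: 6.05
tool_pos: [543.3, -162.6, 167.0]
tcp_rot: [-3.14, 0.008, 1.779]
contact_force: [0.2, 0.3, 0.4]
grip_width: 91.7
```

```bash
python3 -c "
from h import *
togo([549.3,-138.6,120],105.7)"
```

```text
pos [ 543.3 -162.6  167. ] yaw 101.96 shift units [1.13 0.55 2.34] turn units [-0.03  0.12 -0.94]
```

Run:
```python
from h import *
o=get_obs(); im=capture('wrist')[:,:,::-1]; cv2.imwrite('pics/w4.png',im)
np.save('w4.npy',np.r_[o['tool_pos'],o['tcp_rot']]); print(o['tool_pos'],o['tcp_rot'],o['dq'].round(3))
C=cam('wrist',o);print(proj(C,[549.3,-138.6,86]))
```

```text
[ 543.25299117 -162.56574859  166.98298021] [-3.13968399  0.00810582  1.77946559] [-0.012 -0.005 -0.002 -0.001  0.005 -0.081]
[273.7140958  167.78226988]
```

View pics/w4.png

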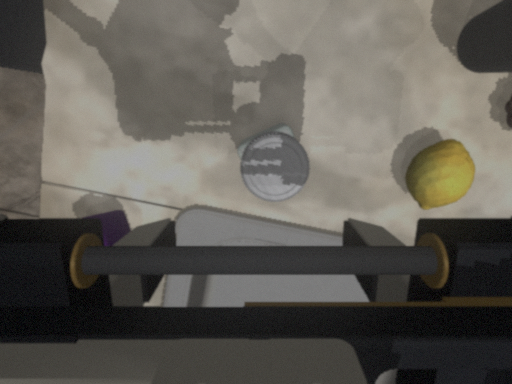

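>>> step_arm(
  moves=[0.6,0.3,0.4,-0.03,0.06,0,-1,0.55,0.3,0.4,0,0.06,0,-1,0,0,0.7,0,0,0,-1,0,0,0.7,0,0,0,-1,0,0,0,0,0,0,-1],
)

```text
time: 6.52
tool_pos: [551.0, -133.5, 119.9]
tcp_rot: [3.14, -0.002, 1.79]
contact_force: [-0.3, 0.4, 0.4]
grip_width: 91.6
```

```bash
python3 -c "
from h import *
togo([549.3,-138.6,61.5],102)"
```

```text
pos [ 551.  -133.5  119.9] yaw 102.58 shift units [-0.23 -0.14  2.92] turn units [ 0.02 -0.02  0.15]
```

>>> step_arm(
  moves=[-0.12,-0.08,0.7,0,0,0,-1,-0.1,-0.05,0.7,0,0,0,-1,0,0,0.7,0,0,0,-1,0,0,0.4,0,0,0,-1,0,0,0,0,0,0,-1],
)

```text
time: 6.93
tool_pos: [550.4, -133.8, 67.5]
tcp_rot: [3.141, -0.004, 1.799]
contact_force: [-0.8, 0.3, -0.2]
grip_width: 91.7
```

```bash
python3 -c "
from h import *
togo([549.3,-138.6,61.5],102)"
```

```text
pos [ 550.4 -133.8   67.5] yaw 103.05 shift units [-0.22 -0.11  0.3 ] turn units [ 0.01 -0.05  0.26]
```

>>> step_arm(
  moves=[-0.25,-0.15,0.3,0,0,0,-1,0,0,0,0,0,0,-1],
)

```text
time: 7.1
tool_pos: [548.9, -138.9, 61.5]
tcp_rot: [3.14, -0.004, 1.801]
contact_force: [0.9, 0.1, 0.8]
grip_width: 92.0
```

```bash
python3 -c "
from h import *
togo([549.3,-138.6,61.5],102)"
```

```text
pos [ 548.9 -138.9   61.5] yaw 103.16 shift units [ 0.01  0.02 -0.  ] turn units [ 0.02 -0.05  0.29]
```

Right on. I close the gripper.

>>> step_arm(
  moves=[0,0,0,0,0,0,1,0,0,0,0,0,0,1,0,0,0,0,0,0,1,0,0,0,0,0,0,1,0,0,0,0,0,0,1,0,0,0,0,0,0,1],
)

```text
time: 7.6
tool_pos: [550.6, -139.8, 64.3]
tcp_rot: [3.136, -0.001, 1.8]
contact_force: [2.0, 0.8, 2.3]
grip_width: 56.6
```

```bash
python3 -c "
from h import *
togo([548.9,-138.9,61.5],103.2);o=get_obs();print(o['grip_width'],o['contact_force'],o['moment'])"
```

```text
pos [ 550.6 -139.8   64.3] yaw 103.14 shift units [ 0.06 -0.07  0.14] turn units [ 0.08 -0.01 -0.02]
56.57657250581633 [2.02154605 0.81264776 2.25888775] [-0.06494245 -0.3487429  -0.02497451]
```

>>> step_arm(
  moves=[0,0,-0.5,0,0,0,1,0,0,-0.8,0,0,0,1,0,0,-1,0,0,0,1,0,0,-1,0,0,0,1,0,0,-0.5,0,0,0,1,0,0,0,0,0,0,1],
)

```text
time: 8.1
tool_pos: [547.6, -138.8, 143.3]
tcp_rot: [-3.14, -0.006, 1.8]
contact_force: [-0.2, -0.6, -3.2]
grip_width: 55.8
```

```bash
python3 -c "
from h import *
o=get_obs();print(o['grip_width'],o['contact_force'],o['moment'])
togo([502.2,147.5,150],103.14+24.6)
im=capture('scene')[:,:,::-1]
cv2.imwrite('pics/s2.png',cv2.resize(im[80:280,150:400],None,fx=3,fy=3,interpolation=cv2.INTER_CUBIC))"
```

```text
55.813038205882926 [-0.17109968 -0.64728276 -3.20415537] [-0.06304545  0.01296223 -0.04029649]
pos [ 547.6 -138.8  143.3] yaw 103.15 shift units [14.46  1.05 -0.25] turn units [-0.   -0.08 -6.15]
```

View pics/s2.png

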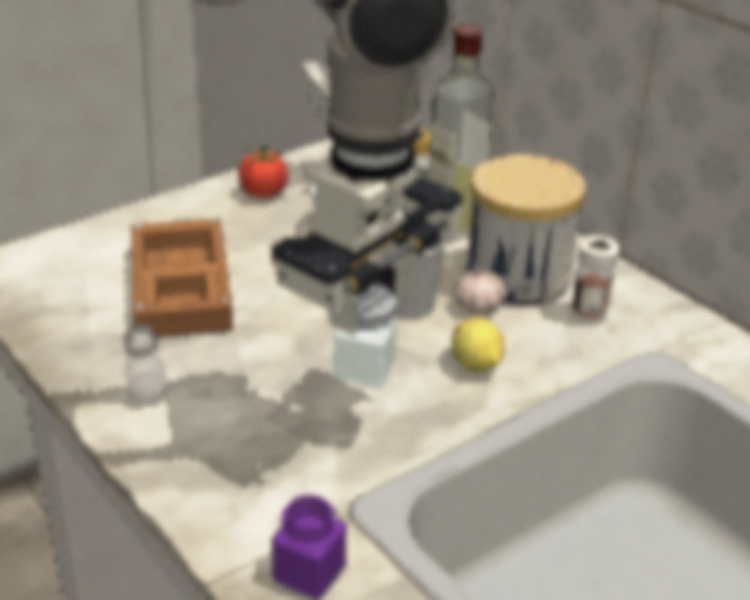

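The jar hangs from the gripper at scene (365,350 in the crop), and the −3.2 N reading matches its weight. Next I carry it to the well.

>>> step_arm(
  moves=[0.7,0.05,0,0,0,0,1,1,0.07,0,0,0,0,1,1,0.07,0,0,0,0,1,1,0.07,0,0,0,0,1,1,0.07,0,0,0,0,1,1,0.07,0,0,0,0,1,1,0.07,0,0,0,0,1,1,0.07,0,0,0,0,1],
)

```text
time: 8.82
tool_pos: [515.6, 20.9, 135.8]
tcp_rot: [-3.126, -0.013, 1.794]
contact_force: [0.6, 0.5, -3.0]
grip_width: 55.5
```

>>> step_arm(
  moves=[1,0.07,0,0,0,0,1,1,0.07,0,0,0,0,1,1,0.07,0,0,0,0,1,1,0.07,0,0,0,0,1,0.8,0.05,0,0,0,0,1,0.5,0,0,0,0,0,1],
)

```text
time: 9.32
tool_pos: [489.3, 136.1, 130.8]
tcp_rot: [-3.111, -0.017, 1.796]
contact_force: [-0.0, -0.3, -3.7]
grip_width: 55.9
```

```bash
python3 -c "
from h import *
togo([502.2,147.5,150],103.14+24.6)"
```

```text
pos [489.3 136.1 130.8] yaw 102.91 shift units [ 0.43  0.72 -0.98] turn units [-0.38 -0.34 -6.2 ]
```

>>> step_arm(
  moves=[0.2,0.4,-0.3,-0.2,-0.2,0,1,0.2,0.3,-0.3,-0.2,-0.15,-1,1,0,0,-0.1,0,0,-1,1,0,0,-0.1,0,0,-1,1,0,0,-0.1,0,0,-1,1,0,0,-0.1,0,0,-1,1,0,0,-0.1,0,0,-1,1,0,0,0,0,0,0,1],
)

```text
time: 9.98
tool_pos: [493.6, 152.2, 146.4]
tcp_rot: [-3.123, -0.002, 2.241]
contact_force: [-0.6, -0.5, -2.7]
grip_width: 56.0
```

```bash
python3 -c "
from h import *
togo([502.2,147.5,120],127.74)"
```

```text
pos [493.6 152.2 146.4] yaw 128.39 shift units [-0.45  0.22  1.32] turn units [-0.26 -0.03  0.16]
```

>>> step_arm(
  moves=[-0.45,0.25,0.3,-0.28,0,0.16,1,0,0,0.3,0,0,0,1,0,0,0,0,0,0,1],
)

```text
time: 10.23
tool_pos: [501.3, 148.4, 132.3]
tcp_rot: [-3.14, -0.004, 2.224]
contact_force: [-0.9, 0.3, -3.8]
grip_width: 55.8
```

Run:
```python
from h import *
togo([502.2,147.5,75],127.74)
o=get_obs();im=capture('wrist')[:,:,::-1];np.save('w5.npy',np.r_[o['tool_pos'],o['tcp_rot']]); cv2.imwrite('pics/w5.png',im)
s=capture('scene')[:,:,::-1];cv2.imwrite('pics/s5.png',cv2.resize(s[110:220,160:290],None,fx=5,fy=5,interpolation=cv2.INTER_CUBIC))
```

```text
pos [501.3 148.4 132.3] yaw 127.43 shift units [-0.08  0.01  2.86] turn units [-0.02 -0.06 -0.08]
```

View pics/w5.png

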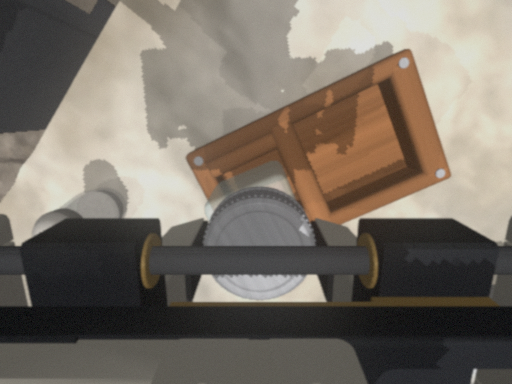

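View pics/s5.png

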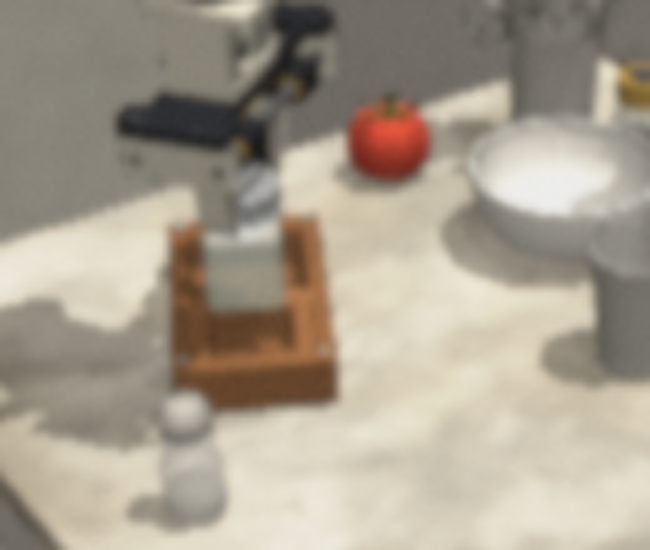

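The jar sits square to the block in both views: the body edge (210,200)–(285,165) runs parallel to the block edge (190,157)–(405,52). I check the lid's offset in the hand.

Run:
```python
from h import *
a=np.load('w5.npy');C=cam('wrist',dict(tool_pos=a[:3],tcp_rot=a[3:]));Rt=rot(a[3:])
for u in [(203,243),(315,243),(259,187),(259,298),(259,243)]:
    print(u,(Rt.T@(ray(C,u,a[2]+23)-a[:3])).round(1))
# block screws
for u in [(198,161),(405,62),(445,174)]: print(ray(C,u,40).round(1))
im=cv2.imread('pics/w5.png');cv2.imwrite('pics/w5z.png',cv2.resize(im[150:310,180:340],None,fx=3.7,fy=3.7,interpolation=cv2.INTER_CUBIC))
```

```text
(203, 243) [  6.1 -27.5 -22.9]
(315, 243) [  6.1  25.6 -23. ]
(259, 187) [ 33.4  -0.9 -22.9]
(259, 298) [-23.4  -1.  -23.1]
(259, 243) [  6.1  -0.9 -23. ]
[444.3 139.   40. ]
[526.1 296.7  40. ]
[613.1 254.3  40. ]
```

View pics/w5z.png

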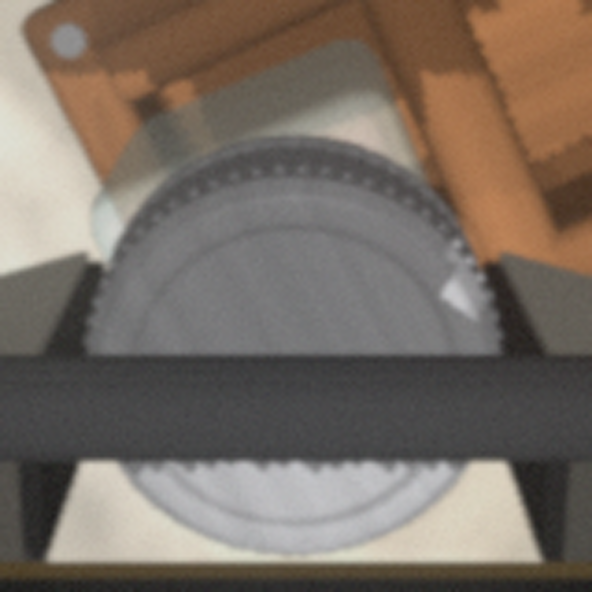

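```bash
python3 -c "
from h import *
togo([503.1,146.3,108],127.74)"
```

```text
pos [501.9 148.5 133.3] yaw 127.49 shift units [-0.13 -0.02  1.26] turn units [-0.   -0.05 -0.06]
```

>>> step_arm(
  moves=[-0.15,0,0.5,0,-0.05,-0.06,1,0,0,0.5,0,0,0,1,0,0,0,0,0,0,1],
)

```text
time: 10.58
tool_pos: [503.7, 146.4, 111.9]
tcp_rot: [3.141, 0.001, 2.229]
contact_force: [-0.4, -1.1, -2.9]
grip_width: 55.7
```

```bash
python3 -c "
from h import *
togo([503.1,146.3,75],127.74)"
```

```text
pos [503.7 146.4 111.9] yaw 127.72 shift units [ 0.01 -0.03  1.85] turn units [ 0.    0.01 -0.  ]
```

>>> step_arm(
  moves=[0,0,0.3,0,0,0,1,0,0,0.3,0,0,0,1,0,0,0.3,0,0,0,1,0,0,0,0,0,0,1],
)

```text
time: 10.92
tool_pos: [502.9, 146.5, 91.1]
tcp_rot: [-3.14, -0.0, 2.229]
contact_force: [0.4, -1.0, -3.2]
grip_width: 55.6
```

```bash
python3 -c "
from h import *
togo([503.1,146.3,75],127.74)"
```

```text
pos [502.9 146.5  91.1] yaw 127.71 shift units [-0.01  0.    0.81] turn units [-0.02 -0.   -0.01]
```

>>> step_arm(
  moves=[0,0,0.25,0,0,0,1,0,0,0.25,0,0,0,1,0,0,0.2,0,0,0,1,0,0,0,0,0,0,1],
)

```text
time: 11.25
tool_pos: [503.1, 146.5, 75.5]
tcp_rot: [-3.14, 0.0, 2.229]
contact_force: [0.8, 0.2, -3.3]
grip_width: 55.9
```

>>> step_arm(
  moves=[0,0,0.15,0,0,0,1,0,0,0.1,0,0,0,1],
)

```text
time: 11.42
tool_pos: [503.9, 146.5, 72.6]
tcp_rot: [3.141, 0.002, 2.229]
contact_force: [-8.6, -1.5, 23.4]
grip_width: 55.7
```

>>> step_arm(
  moves=[0,0,0.15,0,0,0,1],
)

```text
time: 11.5
tool_pos: [504.3, 146.6, 72.3]
tcp_rot: [3.14, 0.002, 2.229]
contact_force: [-12.0, -2.5, 36.0]
grip_width: 55.7
```

The jar is on the floor of the well: the TCP is at 72.3, and 10 plus the roughly 62.5 grip height gives 72.5. Unscrewing begins from yaw 127.7°.

>>> step_arm(
  moves=[0,0,0,0,0,-0.7,1,0,0,0,0,0,-1,1,0,0,0,0,0,-1,1,0,0,0,0,0,-1,1],
)

```text
time: 11.83
tool_pos: [504.1, 147.2, 75.6]
tcp_rot: [3.138, 0.004, 2.494]
contact_force: [1.1, 1.7, -6.1]
grip_width: 55.9
```

```bash
python3 -c "
from h import *
togo([503.1,146.3,73],127.7);o=get_obs();print(o['contact_force'],o['moment'],o['grip_width'])"
```

```text
pos [504.1 147.2  75.6] yaw 142.91 shift units [ 0.01 -0.06  0.13] turn units [0.06 0.05 3.8 ]
[ 1.1421313   1.66155393 -6.1493467 ] [ 0.15141259 -0.15986027 -0.46783583] 55.87475258619266
```

>>> step_arm(
  moves=[0,0,0.12,0.05,0.05,-1,1,0,0,0.1,0,0,-1,1,0,0,0.05,0,0,-1,1,0,0,0.05,0,0,-1,1],
)

```text
time: 12.17
tool_pos: [505.2, 149.0, 74.1]
tcp_rot: [3.136, 0.004, 2.785]
contact_force: [-5.7, -0.4, 8.6]
grip_width: 55.9
```

```bash
python3 -c "
from h import *
togo([503.1,146.3,73],127.7);o=get_obs();print(o['contact_force'],o['moment'],o['grip_width'])
im=capture('scene')[:,:,::-1];cv2.imwrite('pics/s6.png',cv2.resize(im[110:220,160:290],None,fx=5,fy=5,interpolation=cv2.INTER_CUBIC))
im=capture('wrist')[:,:,::-1];cv2.imwrite('pics/w6.png',im)"
```

```text
pos [505.2 149.   74.1] yaw 159.57 shift units [ 0.05 -0.16  0.05] turn units [0.09 0.03 7.97]
[-5.71143927 -0.39552119  8.61829158] [ 0.06526132  0.90690742 -0.28230703] 55.86918314495056
```

View pics/s6.png

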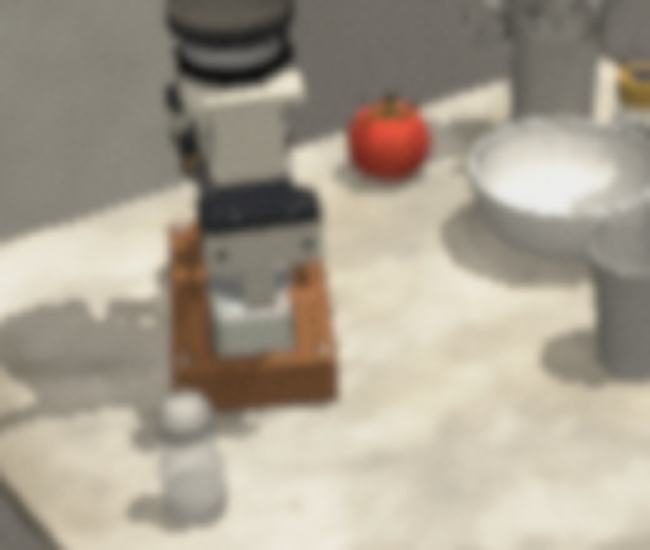

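View pics/w6.png

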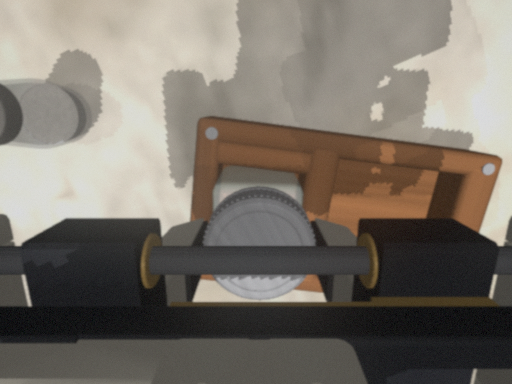

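>>> step_arm(
  moves=[0,-0.1,0.05,0.08,0.03,-1,1,0,-0.05,0.06,0,0,-1,1,0,0,0.06,0,0,-1,1,0,0,0.06,0,0,-1,1,0,0,0.06,0,0,-1,1],
)

```text
time: 12.68
tool_pos: [505.2, 149.6, 75.1]
tcp_rot: [3.136, 0.009, -3.139]
contact_force: [-3.9, 0.1, 7.8]
grip_width: 55.8
```

```bash
python3 -c "
from h import *
togo([503.1,146.3,73],127.7);o=get_obs();print(o['contact_force'],o['moment'],o['grip_width'])
im=capture('wrist')[:,:,::-1];cv2.imwrite('pics/w7.png',im)
a=[cv2.resize(cv2.imread(f'pics/w{i}.png')[180:245,200:320],None,fx=3.3,fy=3.3,interpolation=cv2.INTER_CUBIC) for i in (5,6,7)]
cv2.imwrite('pics/w567.png',np.vstack(a)[:600])"
```

```text
pos [505.2 149.6  75.1] yaw -179.83 shift units [ 0.11 -0.17  0.1 ] turn units [ 0.13  0.08 13.12]
[-3.9114212   0.13147377  7.82058756] [ 0.0683882   0.8039556  -0.18657779] 55.84503584709353
```

View pics/w567.png

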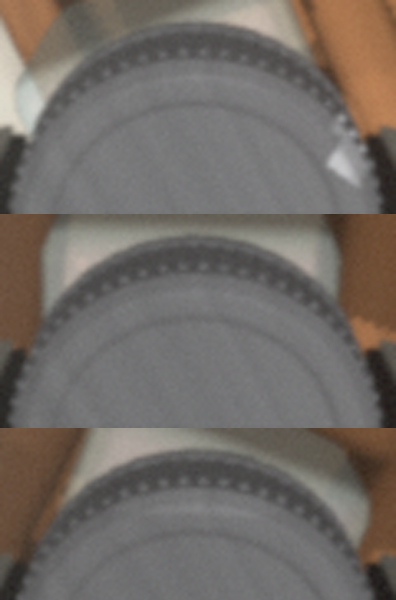

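The jar turns with the block in the view while the lid stays fixed in the hand, so neither is slipping. The turn so far is 52.5°; I continue towards 80°.

>>> step_arm(
  moves=[0.05,-0.1,0.03,0.1,0.05,-1,1,0,-0.05,0.05,0,0,-1,1,0,0,0.05,0,0,-1,1,0,0,0.05,0,0,-1,1],
)

```text
time: 13.07
tool_pos: [505.2, 149.8, 76.1]
tcp_rot: [3.141, 0.012, -2.846]
contact_force: [-4.8, 1.5, 5.1]
grip_width: 55.9
```

```bash
python3 -c "
from h import *
togo([503.1,146.3,73],207.7);o=get_obs();print(o['contact_force'],o['moment'],o['grip_width'])"
```

```text
pos [505.2 149.8  76.1] yaw -163.04 shift units [ 0.15 -0.14  0.15] turn units [-0.    0.17 -2.68]
[-4.78281418  1.47697683  5.06618755] [ 0.30742766  0.823516   -0.16625817] 55.892670134570785
```

>>> step_arm(
  moves=[0,0,0,0,0.1,-1,1,0,0,0,0,0.05,-1,1,0,0,0,0,0,-0.5,1,0,0,0,0,0,0,1],
)

```text
time: 13.4
tool_pos: [504.4, 150.7, 78.2]
tcp_rot: [3.141, 0.002, -2.659]
contact_force: [-0.9, 0.0, -1.3]
grip_width: 55.6
```

```bash
python3 -c "
from h import *
togo([503.1,146.3,73],207.7);o=get_obs();print(o['contact_force'],o['moment'],o['grip_width'])"
```

```text
pos [504.4 150.7  78.2] yaw -152.35 shift units [ 0.16 -0.16  0.26] turn units [ 0.02  0.02 -0.01]
[-0.89218352  0.00340044 -1.26047718] [-0.03548959  0.15042238 -0.02962916] 55.56452950921776
```

The turn is 79.95°, the moment is nearly zero, and the force is −1.3 N, so the threads have let go. I lift gently while watching the force.

>>> step_arm(
  moves=[0,0,-0.25,0,0,0,1,0,0,-0.25,0,0,0,1,0,0,0,0,0,0,1],
)

```text
time: 13.65
tool_pos: [505.5, 150.8, 89.8]
tcp_rot: [3.141, 0.004, -2.662]
contact_force: [0.6, -0.8, -0.4]
grip_width: 55.9
```

>>> step_arm(
  moves=[0,0,-0.25,0,0,0,1,0,0,-0.15,0,0,0,1,0,0,0,0,0,0,1],
)

```text
time: 13.9
tool_pos: [506.4, 150.9, 99.6]
tcp_rot: [-3.141, 0.007, -2.664]
contact_force: [-0.3, -0.7, -0.7]
grip_width: 55.6
```

```bash
python3 -c "
from h import *
togo([503.8,148.2,106.5],207.7);o=get_obs();print(o['contact_force'],o['moment'],o['grip_width'])
im=capture('scene')[:,:,::-1];cv2.imwrite('pics/s8.png',cv2.resize(im[110:220,160:290],None,fx=5,fy=5,interpolation=cv2.INTER_CUBIC))"
```

```text
pos [506.4 150.9  99.6] yaw -152.63 shift units [ 0.17 -0.06 -0.35] turn units [-0.01  0.1  -0.08]
[-0.28253242 -0.6978331  -0.7396761 ] [0.07846828 0.07034171 0.00942668] 55.63895916586984
```

View pics/s8.png

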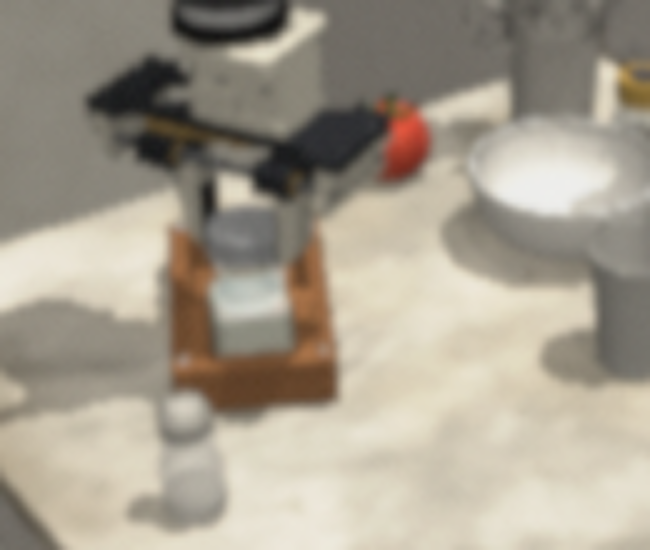

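The force is −0.7 N, which is just the lid's weight, and the jar stays seated. Last 7 mm of lift, with a small centring and tilt correction.

>>> step_arm(
  moves=[0,0,-0.35,0,0.1,0,1,0.15,0,0,0,0,0,1,0,0,0,0,0,0,1],
)

```text
time: 14.2
tool_pos: [503.2, 149.3, 106.2]
tcp_rot: [-3.141, -0.001, -2.664]
contact_force: [-0.1, -0.5, -1.3]
grip_width: 56.1
```

Run:
```python
from h import *
togo([503.8,148.2,106.5],207.7);o=get_obs();print(o['contact_force'],o['tcp_rot'],o['dq'].round(3),o['grip_width'])
im=capture('scene')[:,:,::-1];cv2.imwrite('pics/s9.png',cv2.resize(im[130:200,190:270],None,fx=7,fy=7,interpolation=cv2.INTER_CUBIC))
w=capture('wrist')[:,:,::-1];cv2.imwrite('pics/w9.png',w);t=capture('top')[:,:,::-1];cv2.imwrite('pics/t9.png',t)
S=cam('scene')
for z in (90,): print('mouth proj in crop',(proj(S,[502.2,147.5,z])-[190,130])*7,'lid edge centre',(proj(S,[502.5,147.5,o['tool_pos'][2]+3.5])-[190,130])*7)
```

```text
pos [503.2 149.3 106.2] yaw -152.65 shift units [-0.   -0.06 -0.01] turn units [-0.01 -0.01 -0.09]
[-0.10315865 -0.47318882 -1.342329  ] [-3.14111358e+00 -9.54788890e-04 -2.66418034e+00] [ 0.001 -0.001 -0.03   0.001  0.003  0.005] 56.0625764552464
mouth proj in crop [133.06109301 229.75212781] lid edge centre [130.63825291 194.26570703]
```

View pics/s9.png

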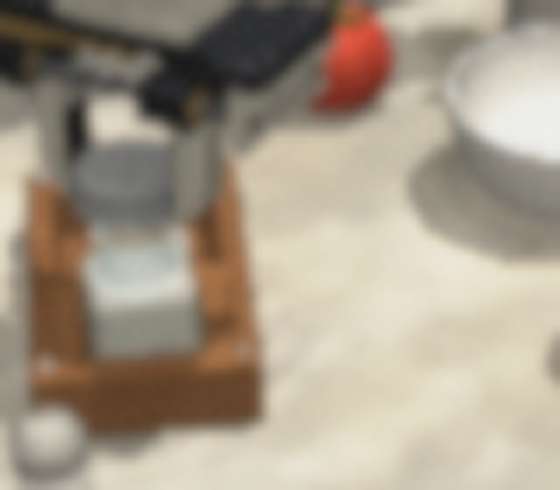

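View pics/w9.png

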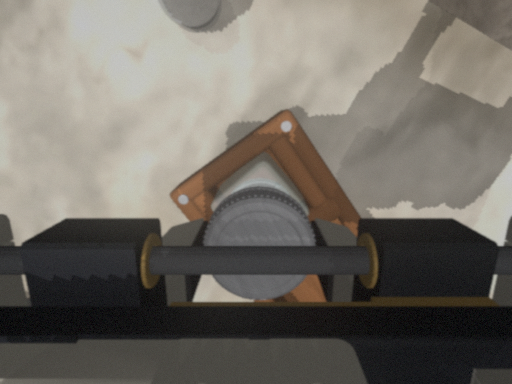

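View pics/t9.png

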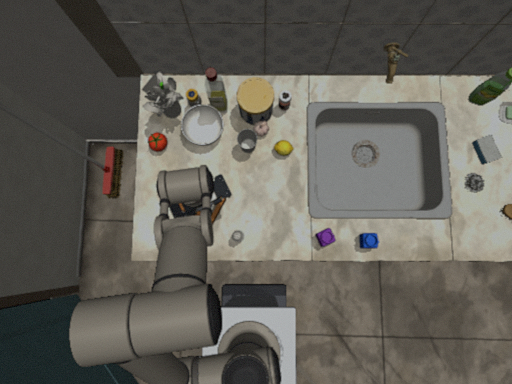

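Scene: the jar is seated square in the well with a gap under the lid (lid front rim at about row 219 of the crop), and the lid is over the mouth. In the top view the shaker, lemon and glass are unmoved. A quick check of the lid's height from its visible rim follows.

Run:
```python
from h import *
S=cam('scene');e=S[2];c=np.array([502,148.,0]);d=(e-c)[:2];d/=np.linalg.norm(d)
for z in (103,106,109.7,113): print(z,((proj(S,[*(c[:2]+28*d),z])-[190,130]+.4)*7).round(0))
for z in (123,126,129.7,133): print('top back',z,((proj(S,[*(c[:2]-28*d),z])-[190,130]+.4)*7).round(0))
im=cv2.imread('pics/s9.png');g=cv2.cvtColor(im,cv2.COLOR_BGR2GRAY)[:,100:150].mean(1);print([(i,int(g[i])) for i in range(120,270,5)])
```

```text
103 [136. 240.]
106 [135. 235.]
109.7 [135. 228.]
113 [134. 222.]
top back 123 [127. 143.]
top back 126 [127. 138.]
top back 129.7 [126. 131.]
top back 133 [126. 125.]
[(120, 189), (125, 200), (130, 199), (135, 186), (140, 162), (145, 136), (150, 122), (155, 116), (160, 114), (165, 115), (170, 115), (175, 116), (180, 118), (185, 119), (190, 120), (195, 115), (200, 109), (205, 106), (210, 105), (215, 109), (220, 115), (225, 124), (230, 134), (235, 143), (240, 150), (245, 161), (250, 172), (255, 180), (260, 185), (265, 188)]
```

The rim check puts the lid's lower edge near z ≈ 110. The scene view alone reads about 4 mm low, and it had the same bias on the jar at the start. The lid also sits at the same wrist-image rows (187–298) as before seating, so it hasn't slipped in the grip. Handing in.

```bash
python3 -c "
from plant import *
o=get_obs();print(o['time'],o['tool_pos'],o['contact_force'],o['grip_width']);print(close_job())"
```

```text
14.35 [503.70870258 149.4174464  106.2846941 ] [0.25410237 0.03119525 0.33711288] 55.70295727112625
the job is handed in; nothing more can be done
None
```

I opened the jar and handed the job in at 14.35 s, with the lid held over the jar and the gripper still closed on it. The system reports no verdict, so the result below rests on my own checks.

**What I did:**
- I picked the clear jar with the steel lid, not the purple or blue look-alike, and carried it by its closed lid to the small well.
- I turned it square to the block and pressed it to the well floor until I felt contact (36 N down).
- I unscrewed the lid 80° anticlockwise. The turning moment fell to almost nothing and the lift force was only about the lid's weight, so the threads had let go.
- I then lifted it straight up.

**Last checks:**
- **Lid:** its lower edge is at about z = 110 mm, roughly 20 mm above the mouth, and it is level to about 0.001 rad. It is within a couple of millimetres of the jar's axis and had not slipped in the grip.
- **Jar:** the scene and wrist views show it seated and square in the well.
- **Bystanders:** the glass, shaker and lemon look unmoved in the top view.

**Disagreement:** the scene camera alone put the lid's lower edge lower, at about 104–110 mm. It was off in the same direction, by about 5 mm, when it located the jar at the start, so I trusted the arm's pose and the wrist view.

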